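# Hold a probe in a righted sample pot

## Robot

A 7-joint arm with a two-finger parallel gripper is mounted at the origin on a cart in front of the work surface, level with it; the furniture and walls round the work are solid. World frame = base frame: x ahead of the robot, y to its left, z up, the work surface at z = 0. Lengths are in mm, angles in degrees, forces in N, time in s.
With the tool pointing down it reaches from about 425 to 975 mm from the base axis. Payload 16.7 kg.
Tool frame: the origin (TCP) lies on the centre line of the jaws, within the pads' length; the fingertips stand 17 mm ahead of it and the grasp point (between the pads) lies 2 mm behind it; z points along the fingers, y is the line along which they close (so a half turn about z gives the same grasp; the last joint's range is limited). The gripper opens to 85 mm and grips with 20 to 120 N. Pads are 22 mm wide; open, the fingers measure 114 mm over their backs; the gripper's body (76 mm by 85 mm) begins 54 mm behind the grasp point. The pads swing forward as they close: fully open they stand 13 mm farther back than shut.
Start: joints at [-83.509, 24.414, 4.234, 92.017, -1.954, 63.644, -3.845], TCP at [175.363, 651.786, 248.302] pointing down, gripper open.
Joint ranges: [-163.25, 163.25], [-28.42, 122.38], [-70.27, 78.77], [12.13, 141.07], [-58.53, 238.53], [9.26, 117.41], [-156.51, 156.51]. Speed limits (degrees/s): [108.29, 108.29, 136.94, 136.94, 172.46, 172.46, 172.46].

## Interface

Orientations are given as a 3x3 rotation matrix whose columns are the frame's x, y, z axes.
In Python, from bench import manip gives the robot as it stands.
- The arm moves only by the tool move_arm, never from a script. Its argument "deltas" is text: rows parted by semicolons, each of 7 numbers parted by spaces: the turn, a rotation vector about the tool's x, y, z in degrees, then the shift along the tool's x, y, z in mm, then the opening, from 0 (shut) to 1 (fully open). A call has exactly 8 rows; each row is the pose to reach, as a shift and turn from the pose commanded when the call began, along the tool's axes at that moment; what a row does not reach only later rows make up. A row lasts 1/12 s, in which the tool goes at most 41.7 mm and 7.16 degrees, less where a joint would pass 70% of its speed; a pose out of reach is approached as far as the arm can. A call with a gripper value outside its range is refused whole. The fingers move at their own pace and stop on an object; "newtons" is the grip in N (left out, the last holds). Time passes only in rows, so rows that repeat a pose let the fingers close, or fill a call up. It gives the time, the measured TCP pose, the force, the opening and the grip force at its end, in the units of the state.
- manip.state(): the state, without advancing time (a new reading comes with each control period).
- manip.read_camera(name): name is "scene" or "top" or "wrist"; returns a dict with "color" (384x512x3 uint8, blue, green, red), "fx", "fy", "cx", "cy" (pixels), "eye" and "rotation" of the camera in the world. Camera axes: x right, y down, z forward; pixel columns grow to the right and rows downward; lengths in mm; the calibration is good to about 2 mm. The wrist camera is an equidistant fisheye: a pixel r from the principal point sees the ray r / f radians off the axis. A picture is of the moment at which its call begins. There is no depth.
- manip.finish_job(): hands the job in; it is judged then, once.
The state is a dict: "clock": time; "joint_positions": joint angles; "dq": joint speeds; "joint_efforts": joint torques, N m; "eef_pos": TCP position; "eef_rot": TCP orientation; "contact_force": force on the tool from outside, world axes, zero at the start; "ft_torque": the same for the moment, N m; "finger_gap": finger opening in mm; "gripper_force": force on a finger pad.
Only numpy, scipy, OpenCV 4.12 (cv2) and the standard library are available. Lean on these libraries where they do the work, as an engineer would, in place of code of your own. Each camera call takes 0.05 s, during which the arm holds its last target. There are 200 camera calls.

## Task

The square sample pot has fallen over: stand it upright on the table and let go of it. Then lift the probe out of its stand and lower its stem through the guide collar in the pot's lid without touching the pot, until the tip is about halfway down inside the pot. Finish while still holding the probe there, upright and centred in the collar, and leave the other things on the table alone.

Things in the scene. Friction and masses are not known exactly. Their poses are not given: they have to be found in the camera images.
- pot: Loose hollow square metal pot, 0.25 kg, 50 x 50 mm, body 70 mm high with 4 mm walls and floor, 6 mm grey lid plate, then a round steel guide collar (31 mm across, 12 mm high): 88 mm over all. Inside reaches from 4 to 70 mm above the underside. Origin: centre of underside; z axis along the pot to the collar. Starts lying on a flat side, z axis level, within 30 degrees of +y (left).
- bore_mouth (a point): Centre of the upper mouth of the guide bore, on the pot's axis 88 mm from its underside; turns with the pot. The bore is round and straight, 18 mm in diameter and 18 mm long, through collar and lid into the hollow pot.
- probe: Loose probe, 0.08 kg: steel stem 8 mm in diameter, 100 mm long, rounded tip; above it a white square handle 24 x 24 mm, 50 mm high, flat sides square to its x and y axes. Origin: the tip (lower end of the stem); z axis up the stem, handle from z = 100 to 150 mm. Starts upright in the stand, the handle's underside resting on the bracket.
- stand: Fixed probe stand: grey base 110 x 90 x 12 mm, 16 mm column 45 mm from the origin along its +x axis, black bracket 46 x 46 x 8 mm centred over the origin, top 120 mm above the table, with a 12 mm hole through which the stem hangs; a 26 mm wide arm joins it to the column, nothing is higher than its top. Origin: on the table under the hole; z up.
- tape_roll: Bystander: roll of tape, 104 x 102 x 25 mm, lying flat. Origin: centre of the underside.
- eyepiece_cap: Bystander: small black round cap, 41 mm across, 12 mm high. Origin: centre of the underside.
- stage_micrometer: Bystander: flat dark red case, 40 x 90 x 12 mm. Origin: centre of the underside.
Not all that is in view belongs to the job. Leave any blue or green look-alike of the pot alone.

How it is judged (in metres and radians):
On the way, in this order (a step that is already met when the one before it is completed fails the run):
1. the pot stands upright on the table (within 3 degrees), still and released (height (world z) of bore_mouth above 0.08 m and angle between pot's own z axis and vertical below 0.052 rad and height (world z) of pot below 0.004 m and linear speed of pot below 0.02 m/s and contact force between each of the arm, the fingers and pot below 0.1 N and horizontal distance between probe and stand below 0.02 m), for 0.2 s.
2. the probe is lifted out of its stand by the gripper, the pot still upright (height (world z) of probe above 0.115 m and contact force between the fingers and probe above 0.5 N and angle between pot's own z axis and vertical below 0.052 rad), for 0.1 s.
At the end, for the whole second after the job is handed in: The pot stands upright on the table (within 3 degrees), untouched and still. The probe, held by the fingers and touching no part of the pot, is upright within 4 degrees, its tip within 4 mm of the bore's axis and 20 to 54 mm above the pot's underside (the middle half of the inside), still (angle between pot's own z axis and vertical below 0.052 rad and height (world z) of pot below 0.004 m and height (world z) of bore_mouth above 0.08 m and linear speed of each of pot, probe below 0.02 m/s and contact force between each of the arm, the fingers and pot below 0.1 N and horizontal distance between probe and bore_mouth below 0.004 m and angle between probe's own z axis and vertical below 0.07 rad and z of probe in the frame of pot between 0.02 and 0.054 m and contact force between the fingers and probe above 0.5 N and contact force between probe and pot below 0.05 N); the arm keeps its last pose, push and grip.
It fails at once if the probe touches the pot (more than 0.2 N) (contact force between probe and pot above 0.2 N).
It fails at once if a bystander (tape roll, cap, flat case) is moved more than 15 mm (distance of any of tape_roll, eyepiece_cap, stage_micrometer from where it was at the start of the episode above 0.015 m).
It also fails if it takes over 72 s, if anything falls off the work surface, if the arm or the gripper's body presses on something with over 40 N, if the wrist force passes 120 N, or if a joint passes its speed limit or range.

## Working session

There is one attempt and no reset: what is moved stays moved. The work goes in short steps, Python scripts to look and compute and a tool call to move; the robot and the scene stay as the last step left them, time stands still between calls to the robot, and variables do not carry over. Pictures are saved under pics/ and viewed, at most 10 in all, crops included, and the job is handed in when it is done.

Besides the shell and the picture viewer there is one more tool, called after "Request:" by a JSON object that holds its "name" and its "arguments", one argument or row to a line. move_arm: Moves the arm, as the interface text tells. Its arguments: {"type":"object","properties":{"deltas":{"type":"string"},"newtons":{"type":"number"}},"required":["deltas"]}

```bash
mkdir -p pics; ls; python3 - <<'E'
from bench import manip
import cv2,numpy as np
s=manip.state();print(s)
for n in("scene","top"):
    c=manip.read_camera(n);print(n,c["fx"],c["fy"],c["cx"],c["cy"],c["eye"],c["rotation"])
    cv2.imwrite(f"pics/{n}0.png",c["color"])
E
```

```text
pics
{'clock': 0.0, 'joint_positions': array([-83.50636286,  24.4481166 ,   4.23251075,  92.0519313 ,
        -1.95464561,  63.64314932,  -3.84515763]), 'dq': array([-0.00268703, -0.13000605,  0.01264605,  0.02491493, -0.02789393,
       -0.009896  , -0.07593458]), 'joint_efforts': array([ 2.17694819e-04, -9.49834871e+01,  3.76134977e+00, -4.63491869e+01,
        1.92941196e-02,  1.05030503e-02,  1.31693704e-05]), 'eef_pos': array([175.31363877, 651.44217349, 247.63143875]), 'eef_rot': array([[-9.65639626e-01,  2.59884696e-01, -2.39788210e-04],
       [ 2.59884793e-01,  9.65638864e-01, -1.21581408e-03],
       [-8.44226569e-05, -1.23635556e-03, -9.99999232e-01]]), 'contact_force': array([-0.49400862,  0.49936349,  0.18537083]), 'ft_torque': array([-0.00452152,  0.02776756, -0.01855601]), 'gripper_force': 0.0, 'finger_gap': 85.47016500215769}
scene 420.3536374101258 420.3536374101258 249.5586241610156 192.19560823749347 [602.15704338 656.98717486 835.97355235] [[-0.99085468  0.09615301 -0.09466578]
 [ 0.13454317  0.75735253 -0.63899553]
 [ 0.01025402 -0.64588834 -0.76336302]]
top 354.38608274528326 354.38608274528326 258.38271582377973 189.49406690255952 [358.66145951 -41.79164463 947.8859513 ] [[ 0.01759942 -0.99013319  0.13901986]
 [-0.99964154 -0.01461924  0.02242929]
 [-0.02017562 -0.13936477 -0.99003556]]
```

```bash
python3 - <<'E'
import cv2,numpy as np
a=cv2.imread("pics/scene0.png");b=cv2.imread("pics/top0.png")
cv2.imwrite("pics/s1.png",cv2.resize(a,(800,600),interpolation=cv2.INTER_CUBIC));cv2.imwrite("pics/t1.png",cv2.resize(b,(800,600),interpolation=cv2.INTER_CUBIC))
E
```

```text
(no output)
```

View pics/s1.png

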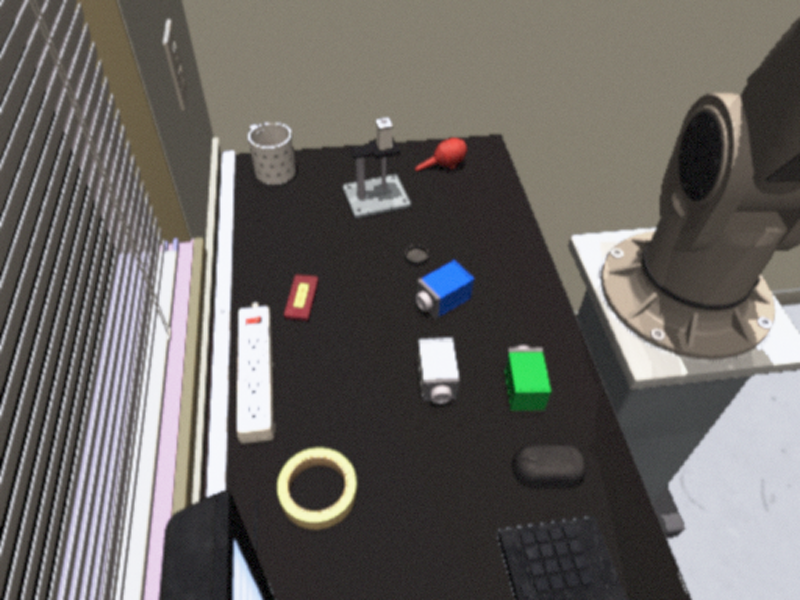

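View pics/t1.png

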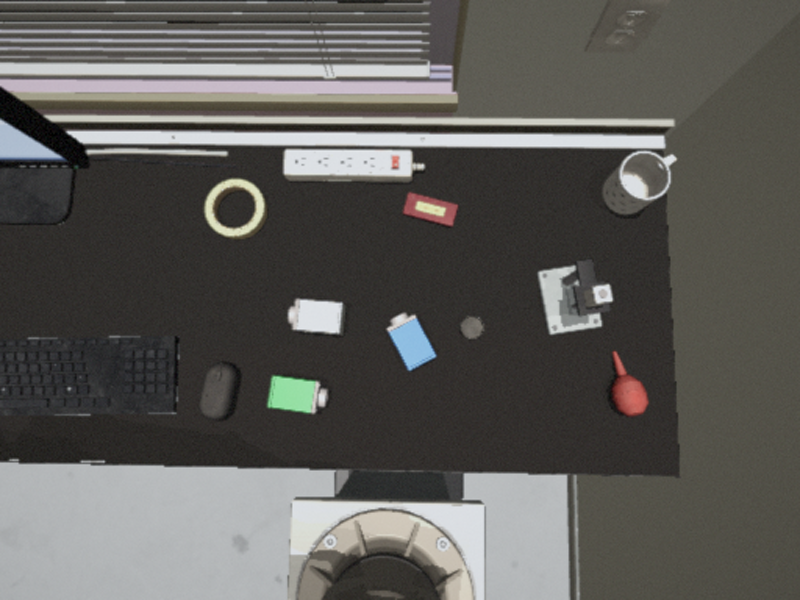

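White pot: top (318,316), scene (438,368). Look-alikes: blue at top (410,340) / scene (445,288), green at top (297,395) / scene (527,378). White is the right choice. I'll measure it next and check it in a close crop.

```bash
cat > h.py <<'E'
import cv2,numpy as np
from bench import manip
def ray(c,p):
    u=(p[0]-c["cx"])/c["fx"];v=(p[1]-c["cy"])/c["fy"]
    d=np.array(c["rotation"])@np.array([u,v,1.]);return np.array(c["eye"]),d/np.linalg.norm(d)
def onz(c,p,z):
    o,d=ray(c,p);return o+d*(z-o[2])/d[2]
def tri(r1,r2):
    (a,d),(b,e)=r1,r2
    s=np.linalg.lstsq(np.c_[d,-e],b-a,rcond=None)[0]
    p,q=a+d*s[0],b+e*s[1];return (p+q)/2,np.linalg.norm(p-q)
def white(img,box,vmin,smax=60):
    x0,y0,x1,y1=box;h=cv2.cvtColor(img,cv2.COLOR_BGR2HSV)
    m=np.zeros(img.shape[:2],np.uint8);m[y0:y1,x0:x1]=cv2.inRange(h,(0,0,vmin),(180,smax,255))[y0:y1,x0:x1]
    cs=cv2.findContours(m,cv2.RETR_EXTERNAL,cv2.CHAIN_APPROX_NONE)[0]
    return m,max(cs,key=cv2.contourArea)
E
python3 - <<'E'
from h import *
S=manip.read_camera("scene");T=manip.read_camera("top")
for c,n,boxes in((S,"s",{"pot":(255,205,305,265),"probe":(235,70,256,97)}),(T,"t",{"pot":(175,180,228,225),"probe":(375,178,395,200)})):
    for k,b in boxes.items():
        g=c["color"][b[1]:b[3],b[0]:b[2]]
        for v in(150,190):
            m,ct=white(c["color"],b,v)
            r=cv2.minAreaRect(ct);print(n,k,v,cv2.contourArea(ct),np.round(r[0],1),np.round(r[1],1),r[2],np.round(cv2.boxPoints(r),1).tolist())
tiles=[cv2.resize(c["color"][y:y+64,x:x+64],(384,384),interpolation=cv2.INTER_NEAREST) for c,x,y in((S,248,205),(T,170,170),(S,210,65),(T,340,160))]
cv2.imwrite("pics/crop1.png",cv2.resize(np.vstack([np.hstack(tiles[:2]),np.hstack(tiles[2:])]),(600,600)))
E
```

```text
s pot 150 576.0 [280.5 229.9] [28.5 22.8] 82.87498474121094 [[267.3999938964844, 217.1999969482422], [290.0, 214.39999389648438], [293.6000061035156, 242.6999969482422], [270.8999938964844, 245.5]]
s pot 190 515.0 [280.4 229.5] [26.1 22.5] 86.8201675415039 [[268.3999938964844, 217.10000610351562], [290.8999938964844, 215.8000030517578], [292.29998779296875, 241.89999389648438], [269.8999938964844, 243.1999969482422]]
s probe 150 49.5 [245.5  78. ] [ 6. 11.] 90.0 [[240.0, 75.0], [251.0, 75.0], [251.0, 81.0], [240.0, 81.0]]
s probe 190 36.0 [245.4  78.1] [5.6 8.7] 80.53767395019531 [[240.6999969482422, 76.0999984741211], [249.3000030517578, 74.5999984741211], [250.1999969482422, 80.0999984741211], [241.60000610351562, 81.5999984741211]]
t pot 150 563.0 [201.2 201.8] [33.  19.3] 4.39870548248291 [[184.10000610351562, 210.1999969482422], [185.5, 190.89999389648438], [218.39999389648438, 193.39999389648438], [216.89999389648438, 212.6999969482422]]
t pot 190 527.5 [201.2 201.7] [32.7 19. ] 4.763641834259033 [[184.10000610351562, 209.8000030517578], [185.6999969482422, 190.89999389648438], [218.3000030517578, 193.60000610351562], [216.6999969482422, 212.60000610351562]]
t probe 150 99.0 [385.4 187.7] [10.7 11. ] 80.53767395019531 [[379.1000061035156, 183.3000030517578], [389.8999938964844, 181.5], [391.70001220703125, 192.10000610351562], [380.79998779296875, 193.89999389648438]]
t probe 190 87.0 [385.3 187.6] [10.2 10.2] 80.53767395019531 [[379.3999938964844, 183.39999389648438], [389.5, 181.8000030517578], [391.1000061035156, 191.8000030517578], [381.1000061035156, 193.5]]
```

View pics/crop1.png

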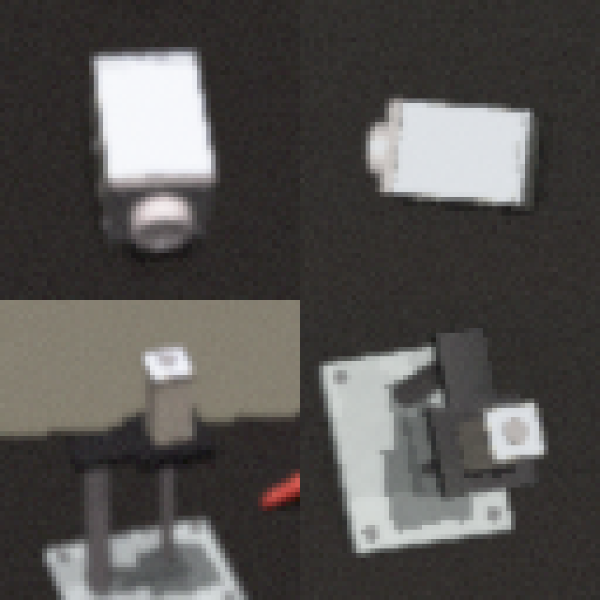

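The crop confirms it: white body, grey lid and round steel collar facing +y. The white square probe handle sits on the black bracket. Next I compute the poses.

```bash
python3 - <<'E'
from h import *
S=manip.read_camera("scene");T=manip.read_camera("top")
R={}
for c,n,boxes in((S,"s",{"pot":(255,205,305,265),"probe":(235,70,256,97)}),(T,"t",{"pot":(190,180,228,225),"probe":(375,178,395,200)})):
    for k,b in boxes.items():
        m,ct=white(c["color"],b,205 if k=="pot" else 170,30)
        M=cv2.moments(m);r=cv2.minAreaRect(ct);R[n+k]=(M["m10"]/M["m00"],M["m01"]/M["m00"])
        z=50 if k=="pot" else 170
        P=np.array([onz(c,p,z)[:2] for p in cv2.boxPoints(r)]);e=np.diff(P,axis=0)
        print(n,k,np.round(R[n+k],1),onz(c,R[n+k],z).round(1),P.round(1).tolist(),np.linalg.norm(e,axis=1).round(1),np.degrees(np.arctan2(e[:,1],e[:,0])).round(1))
for k in("pot","probe"): print(k,tri(ray(S,R["s"+k]),ray(T,R["t"+k])))
# others (top) approx
for n,p,z in(("blue",(262,219),50),("cap",(302,209),6),("green",(190,252),50),("tape",(150,133),12),("mic",(275,134),6),("column top",(373,172),116),("base corner",(345,172),12),("mouse",(140,250),15),("mug",(405,120),80)): print(n,onz(T,p,z).round())
E
```

```text
s pot [280.2 230.6] [450.9 121.2  50. ] [[471.5, 80.9], [419.4, 82.9], [429.2, 152.5], [478.9, 150.3]] [52.1 70.3 49.7] [177.8  81.9  -2.5]
s probe [245.4  78. ] [ 476.4 -301.4  170. ] [[488.7, -312.4], [463.8, -317.7], [464.3, -291.0], [488.8, -285.9]] [25.5 26.7 25. ] [-168.    88.9   11.7]
t pot [203.7 202. ] [450.4 117.6  50. ] [[428.9, 154.5], [477.1, 152.6], [472.2, 81.7], [424.2, 84.1]] [48.2 71.1 48. ] [ -2.2 -93.9 177.2]
t probe [385.4 187.7] [ 476.1 -303.8  170. ] [[485.7, -291.0], [489.8, -313.5], [466.8, -316.5], [462.7, -294.1]] [22.9 23.3 22.8] [ -79.6 -172.6  100.4]
pot (array([450.49048124, 118.41726872,  46.04292899]), np.float64(0.6577220031218773))
probe (array([ 476.19812281, -304.39488483,  168.03091623]), np.float64(0.35457914793207795))
blue [410. -32.  50.]
cap [ 440. -137.    6.]
green [324. 147.  50.]
tape [642. 280.  12.]
mic [645. -63.   6.]
column top [ 521. -294.  116.]
base corner [ 541. -251.   12.]
mouse [325. 286.  15.]
mug [ 663. -389.   80.]
```

Request:
{"name": "move_arm", "arguments": {
  "deltas": "0 0 6 -26 -28 3 1;0 0 12 -52 -56 6 1;0 0 18 -78 -84 9 1;0 0 23 -104 -112 12 1;0 0 28 -130 -140 15 1;0 0 33 -156 -168 18 1;0 0 37 -180 -195 21 1;0 0 40 -200 -219 24 1"
}}

```text
clock: 0.97
eef_pos: [312.6, 386.0, 224.3]
eef_rot: [[-0.568, 0.823, 0.0], [0.823, 0.568, 0.0], [0.0, 0.0, -1.0]]
contact_force: [-0.8, 0.8, -0.6]
finger_gap: 85.6
gripper_force: 0.0
```

```bash
cat >> h.py <<'E'
from scipy.spatial.transform import Rotation as Ro
def goal(p,yaw,tilt):  # x axis horizontal azimuth yaw+90 before tilt about tool y; y axis azimuth yaw
    a=np.radians(yaw);y=np.array([np.cos(a),np.sin(a),0]);z=np.array([0,0,-1.]);x=np.cross(y,z)
    R=np.c_[x,y,z]@Ro.from_rotvec([0,tilt,0],degrees=True).as_matrix()
    return delta(np.array(p,float),R)
def delta(p,R):
    s=manip.state();R0=s["eef_rot"]
    w=Ro.from_matrix(R0.T@R).as_rotvec(degrees=True);d=R0.T@(p-s["eef_pos"])
    print("t",round(s["clock"],2),"at",s["eef_pos"].round(1),"z",s["eef_rot"][:,2].round(3),"y",s["eef_rot"][:,1].round(3),"gap",round(s["finger_gap"],1),"F",s["contact_force"].round(1),"q",s["joint_positions"].round(0))
    print("rot",w.round(1),"shift",d.round(1))
E
python3 -c "
from h import *
goal([451,125,200],-3.5,0)"
```

```text
t 0.97 at [312.6 386.  224.3] z [ 0.  0. -1.] y [0.823 0.568 0.   ] gap 85.6 F [-0.8  0.8 -0.6] q [-73.   9.  17. 117.  -3.  55. -20.]
rot [ 0.  -0.  38.1] shift [-293.4  -34.5   24.3]
```

Request:
{"name": "move_arm", "arguments": {
  "deltas": "0 0 6 -37 -4 3 1;0 0 12 -74 -8 6 1;0 0 18 -111 -13 9 1;0 0 23 -148 -17 12 1;0 0 28 -185 -22 15 1;0 0 33 -222 -26 18 1;0 0 36 -259 -31 21 1;0 0 38 -293 -34 24 1"
}}

```text
clock: 1.63
eef_pos: [452.0, 126.6, 200.5]
eef_rot: [[0.057, 0.998, 0.0], [0.998, -0.057, 0.001], [0.001, 0.0, -1.0]]
contact_force: [1.1, 0.4, -0.5]
finger_gap: 85.7
gripper_force: 0.0
```

```bash
python3 -c "
from h import *
goal([451,150,120],-3.5,-45)
c=manip.read_camera('wrist');print({k:c[k] for k in c if k!='color'});cv2.imwrite('pics/w1.png',c['color'])"
```

```text
t 1.63 at [452.  126.6 200.5] z [ 0.     0.001 -1.   ] y [ 0.998 -0.057  0.   ] gap 85.7 F [ 1.1  0.4 -0.5] q [-54.   9.  33. 122.  -6.  51. -20.]
rot [  0.1 -45.    0.2] shift [23.3 -2.4 80.5]
{'fx': 297.3186396354542, 'fy': 297.3186396354542, 'cx': 252.06474999969063, 'cy': 192.97058516915146, 'eye': array([455.88145984, 193.49486992, 324.26040994]), 'rotation': array([[ 0.99830187, -0.05581632, -0.01667058],
       [-0.0582379 , -0.9627447 , -0.26406626],
       [-0.00131031,  0.2645887 , -0.96436046]])}
```

View pics/w1.png

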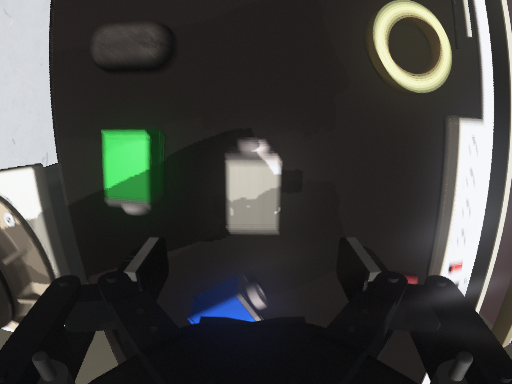

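Wrist view: white pot centred at (253,195), collar up in the image and aligned with the jaws. Tilting and approaching.

Request:
{"name": "move_arm", "arguments": {
  "deltas": "0 -4 0 6 0 12 1;0 -8 0 11 0 24 1;0 -12 0 17 -1 37 1;0 -16 0 22 -1 49 1;0 -20 0 28 -1 61 1;0 -24 0 33 -1 73 1;0 -27 0 38 -1 86 1;0 -30 0 43 -1 97 1"
}}

```text
clock: 2.35
eef_pos: [452.7, 172.5, 102.5]
eef_rot: [[0.045, 0.999, -0.026], [0.863, -0.052, -0.502], [-0.502, 0.0, -0.865]]
contact_force: [-0.2, 0.5, 1.1]
finger_gap: 85.2
gripper_force: 0.0
```

```bash
python3 -c "
from h import *
goal([451,125,25],-3.5,-30)"
```

```text
t 2.35 at [452.7 172.5 102.5] z [-0.026 -0.502 -0.865] y [ 0.999 -0.052  0.   ] gap 85.2 F [-0.2  0.5  1.1] q [-68.  33.  33. 115.   7.  56. -44.]
rot [0.3 0.2 0.4] shift [-2.2  0.7 90.9]
```

Request:
{"name": "move_arm", "arguments": {
  "deltas": "0 0 0 0 0 12 1;0 0 0 -1 0 25 1;0 0 0 -1 0 38 1;0 0 0 -2 1 51 1;0 0 0 -2 1 64 1;0 0 0 -2 1 76 1;0 0 0 -2 1 85 1;0 0 0 -2 1 91 1"
}}

```text
clock: 3.02
eef_pos: [451.1, 124.0, 24.8]
eef_rot: [[0.046, 0.999, -0.027], [0.865, -0.054, -0.5], [-0.5, -0.0, -0.866]]
contact_force: [-0.2, -0.4, 0.0]
finger_gap: 85.3
gripper_force: 0.0
```

Request:
{"name": "move_arm", "arguments": {
  "deltas": "0 0 0 0 0 0 1;0 0 0 0 0 0 0.5;0 0 0 0 0 0 0.4;0 0 0 0 0 0 0.3;0 0 0 0 0 0 0.2;0 0 0 0 0 0 0.2;0 0 0 0 0 0 0.2;0 0 0 0 0 0 0.2",
  "newtons": 40
}}

```text
clock: 3.68
eef_pos: [451.5, 125.0, 26.0]
eef_rot: [[0.046, 0.999, -0.026], [0.865, -0.053, -0.499], [-0.499, 0.0, -0.866]]
contact_force: [-0.9, 0.6, 5.9]
finger_gap: 49.7
gripper_force: 41.1
```

```bash
python3 -c "
from h import *
goal([455,140,160],-3.5,-30)
c=manip.read_camera('scene')['color'][180:270,240:340];cv2.imwrite('pics/g1.png',cv2.resize(c,None,fx=6,fy=6,interpolation=cv2.INTER_CUBIC))"
```

```text
t 3.68 at [451.5 125.   26. ] z [-0.026 -0.499 -0.866] y [ 0.999 -0.053  0.   ] gap 49.7 F [-0.9  0.6  5.9] q [-63.  39.  31. 120.   6.  45. -43.]
rot [ 0.3 -0.   0.4] shift [ -53.8    2.7 -123.7]
```

View pics/g1.png

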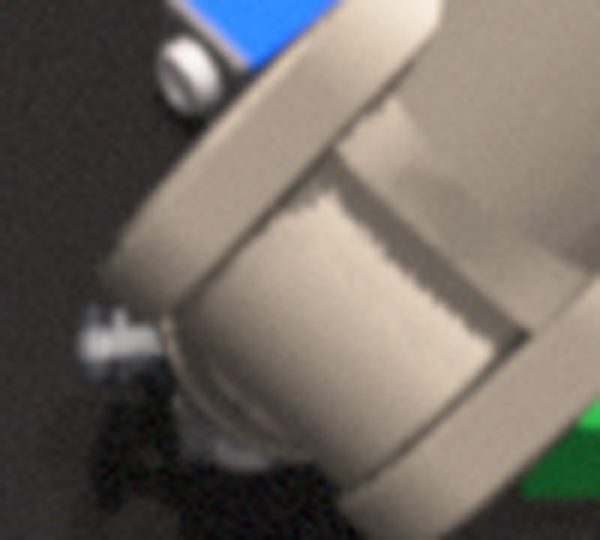

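The picture shows only the arm, which covers the pot. The 49.7 mm gap and 41 N grip confirm the grasp. Lifting, then rotating.

Request:
{"name": "move_arm", "arguments": {
  "deltas": "0 0 0 -5 0 -8 0.2;0 0 0 -12 0 -20 0.2;0 0 0 -20 1 -38 0.2;0 0 0 -27 1 -56 0.2;0 0 0 -34 1 -74 0.2;0 0 0 -41 2 -92 0.2;0 0 0 -48 2 -110 0.2;0 0 0 -54 3 -124 0.2"
}}

```text
clock: 4.4
eef_pos: [455.1, 139.8, 161.9]
eef_rot: [[0.047, 0.999, -0.026], [0.865, -0.053, -0.498], [-0.499, 0.001, -0.867]]
contact_force: [0.8, 0.4, -2.6]
finger_gap: 49.7
gripper_force: 41.9
```

Request:
{"name": "move_arm", "arguments": {
  "deltas": "0 6 0 0 0 0 0.2;0 12 0 0 0 0 0.2;0 18 0 0 0 0 0.2;0 24 0 0 0 0 0.2;0 30 0 0 0 0 0.2;0 36 0 0 0 0 0.2;0 42 0 0 0 0 0.2;0 48 0 0 0 0 0.2"
}}

```text
clock: 5.07
eef_pos: [455.4, 139.4, 161.5]
eef_rot: [[0.05, 0.999, 0.02], [0.95, -0.053, 0.309], [0.309, 0.003, -0.951]]
contact_force: [-1.1, 1.0, -1.9]
finger_gap: 49.7
gripper_force: 41.9
```

```bash
python3 -c "
from h import *
goal([480,150,120],-3.5,60)"
```

```text
t 5.07 at [455.4 139.4 161.5] z [ 0.02   0.309 -0.951] y [ 0.999 -0.053  0.003] gap 49.7 F [-1.1  1.  -1.9] q [-36.  12.  26. 127. -34.  43.  11.]
rot [-0.1 42.   0.5] shift [-1.5 23.8 43.2]
```

Request:
{"name": "move_arm", "arguments": {
  "deltas": "0 5 0 0 3 5 0.2;0 10 0 0 6 10 0.2;0 16 0 0 9 16 0.2;0 21 0 0 12 21 0.2;0 26 0 0 15 27 0.2;0 32 0 0 18 32 0.2;0 37 0 -1 21 38 0.2;0 42 0.5 -1 24 43 0.2"
}}

```text
clock: 5.73
eef_pos: [470.8, 146.2, 119.4]
eef_rot: [[0.048, 0.999, 0.013], [0.744, -0.045, 0.666], [0.666, -0.022, -0.746]]
contact_force: [-0.7, -1.2, -4.1]
finger_gap: 49.4
gripper_force: 44.9
```

```bash
python3 -c "
from h import *
goal([480,150,60],-3.5,60)"
```

```text
t 5.73 at [470.8 146.2 119.4] z [ 0.013  0.666 -0.746] y [ 0.999 -0.045 -0.022] gap 49.4 F [-0.7 -1.2 -4.1] q [ 10.  24. -12. 126. -57.  46.  44.]
rot [-1.5 18.2 -0.4] shift [-36.3  10.3  46.9]
```

Request:
{"name": "move_arm", "arguments": {
  "deltas": "-0.5 3 0 0 2 0 0.2;-1 6 0 0 4 0 0.2;-1.5 9 0 0 6 0 0.2;-1.5 12 0 0 8 0 0.2;-1.5 15 0 0 10 0 0.2;-1.5 18 0 0 10 0 0.2;-1.5 18 0 0 10 0 0.2;-1.5 18 0 0 10 0 0.2"
}}

```text
clock: 6.4
eef_pos: [480.7, 144.9, 117.9]
eef_rot: [[0.041, 0.998, 0.054], [0.504, -0.067, 0.861], [0.863, -0.008, -0.506]]
contact_force: [0.0, -0.8, -2.0]
finger_gap: 49.8
gripper_force: 44.9
```

```bash
python3 -c "
from h import *
goal([480,150,100],-3.5,60)"
```

```text
t 6.4 at [480.7 144.9 117.9] z [ 0.054  0.861 -0.506] y [ 0.998 -0.067 -0.008] gap 49.8 F [ 0.  -0.8 -2. ] q [ 40.  39. -38. 124. -58.  45.  53.]
rot [ 0.1  0.4 -0.6] shift [-12.9  -0.8  13.5]
```

```bash
python3 -c "
from h import *
goal([480,150,47],-3.5,60)
c=manip.read_camera('scene')['color'][150:300,200:400];d=manip.read_camera('top')['color'][110:260,130:330];cv2.imwrite('pics/g2.png',cv2.resize(np.hstack([c,d]),(800,300),interpolation=cv2.INTER_CUBIC))"
```

```text
t 6.4 at [480.7 144.9 117.9] z [ 0.054  0.861 -0.506] y [ 0.998 -0.067 -0.008] gap 49.8 F [ 0.  -0.8 -2. ] q [ 40.  39. -38. 124. -58.  45.  53.]
rot [ 0.1  0.4 -0.6] shift [-58.6  -0.4  40.3]
```

View pics/g2.png

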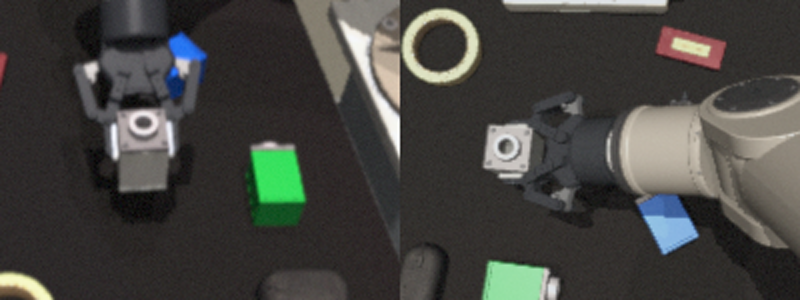

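Pot now hangs upright, collar on top (crop at about (143,125) and (507,147)). Lowering.

Request:
{"name": "move_arm", "arguments": {
  "deltas": "0 0 0 -7 0 6 0.2;0 0.4 -0.6 -14 0 12 0.2;0 0.4 -0.6 -21 0 18 0.2;0 0.4 -0.6 -28 0 24 0.2;0 0.4 -0.6 -35 0 31 0.2;0 0.4 -0.6 -42 0 37 0.2;0 0.4 -0.6 -48 -1 43 0.2;0 0.4 -0.6 -54 -1 49 0.2"
}}

```text
clock: 7.17
eef_pos: [479.8, 161.1, 45.9]
eef_rot: [[0.029, 0.998, 0.053], [0.498, -0.06, 0.865], [0.867, 0.001, -0.499]]
contact_force: [-0.2, 0.9, -1.9]
finger_gap: 49.4
gripper_force: 44.9
```

```bash
python3 -c "
from h import *
goal([480,160,42],-3.5,60)"
```

```text
t 7.17 at [479.8 161.1  45.9] z [ 0.053  0.865 -0.499] y [ 0.998 -0.06   0.001] gap 49.4 F [-0.2  0.9 -1.9] q [ 40.  50. -40. 124. -58.  37.  60.]
rot [-0.  -0.1  0.1] shift [-3.9  0.3  1.1]
```

Still hanging (-1.9 N). Lower in small steps (pure world down is tool x −0.867, z +0.5).

Request:
{"name": "move_arm", "arguments": {
  "deltas": "0 0 0 -0.9 0 0.5 0.2;0 0 0 -1.3 0 0.8 0.2;0 0 0 -1.7 0 1 0.2;0 0 0 -2.2 0 1.3 0.2;0 0 0 -2.6 0 1.5 0.2;0 0 0 -2.6 0 1.5 0.2;0 0 0 -2.6 0 1.5 0.2;0 0 0 -2.6 0 1.5 0.2"
}}

```text
clock: 7.83
eef_pos: [480.3, 160.7, 44.3]
eef_rot: [[0.028, 0.998, 0.054], [0.498, -0.06, 0.865], [0.867, 0.002, -0.499]]
contact_force: [-1.7, -4.8, 6.2]
finger_gap: 49.2
gripper_force: 45.7
```

Contact with the table. Release, then back out along the tool.

Request:
{"name": "move_arm", "arguments": {
  "deltas": "0 0 0 0.8 0 -0.4 0.2;0 0 0 0.8 0 -0.4 0.6;0 0 0 0.8 0 -0.4 0.7;0 0 0 0.8 0 -0.4 0.8;0 0 0 0.8 0 -0.4 1;0 0 0 0.8 0 -0.4 1;0 0 0 0.8 0 -0.4 1;0 0 0 0.8 0 -0.4 1"
}}

```text
clock: 8.5
eef_pos: [480.0, 160.8, 44.8]
eef_rot: [[0.029, 0.998, 0.053], [0.498, -0.06, 0.865], [0.867, 0.002, -0.499]]
contact_force: [1.0, 0.2, -0.7]
finger_gap: 85.2
gripper_force: 0.0
```

Request:
{"name": "move_arm", "arguments": {
  "deltas": "0 0 0 0 0 0 1;0 0 0 0 0 -3 1;0 0 0 0 0 -12 1;0 0 0 0 0 -24 1;0 0 0 0 0 -36 1;0 0 0 0 0 -48 1;0 0 0 0 0 -60 1;0 0 0 0 0 -72 1"
}}

```text
clock: 9.17
eef_pos: [476.1, 97.3, 81.3]
eef_rot: [[0.029, 0.998, 0.053], [0.499, -0.061, 0.865], [0.866, 0.002, -0.499]]
contact_force: [-0.2, 0.0, -0.6]
finger_gap: 85.3
gripper_force: 0.0
```

```bash
python3 -c "
from h import *
goal([476,40,260],11-0,0)
c=manip.read_camera('scene')['color'][150:300,200:400];d=manip.read_camera('top')['color'][110:260,130:330];cv2.imwrite('pics/g3.png',cv2.resize(np.hstack([c,d]),(800,300),interpolation=cv2.INTER_CUBIC))"
```

```text
t 9.17 at [476.1  97.3  81.3] z [ 0.053  0.865 -0.499] y [ 0.998 -0.061  0.002] gap 85.3 F [-0.2  0.  -0.6] q [ 44.  44. -36. 123. -52.  46.  56.]
rot [  7.7 -59.7 -13.1] shift [ 126.2    3.7 -138.8]
```

View pics/g3.png

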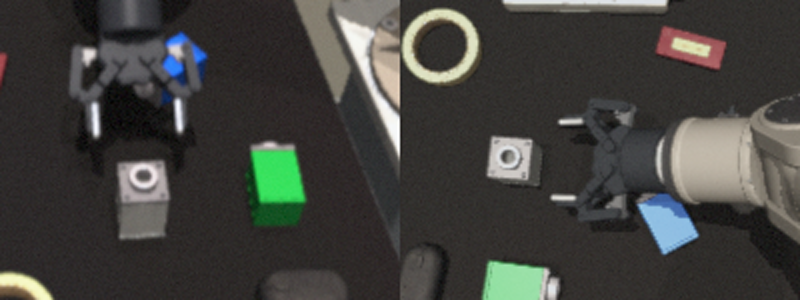

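Pot stands upright (crop (143,185) and (512,157)), gripper clear. Moving up and levelling.

Request:
{"name": "move_arm", "arguments": {
  "deltas": "0 -3 0 12 0 -17 1;1 -10 -2 28 0 -34 1;2 -17 -4 45 1 -52 1;3 -24 -6 62 2 -70 1;4 -31 -8 78 2 -87 1;5 -38 -10 94 3 -104 1;6 -45 -11 110 3 -122 1;7 -52 -12 126 4 -139 1"
}}

```text
clock: 9.93
eef_pos: [476.7, 40.3, 261.8]
eef_rot: [[-0.168, 0.986, -0.003], [0.973, 0.166, 0.162], [0.16, 0.025, -0.987]]
contact_force: [-0.7, 0.0, -1.2]
finger_gap: 85.4
gripper_force: 0.0
```

```bash
python3 -c "
from h import *
goal([476,-200,290],11,0)
from h import *
S=manip.read_camera('scene');cv2.imwrite('pics/raw_s.png',S['color'])"
```

```text
t 9.93 at [476.7  40.3 261.8] z [-0.003  0.162 -0.987] y [0.986 0.166 0.025] gap 85.4 F [-0.7  0.  -1.2] q [ 18.   7. -26. 115.  -7.  58.   6.]
rot [ 1.5 -9.2 -1.3] shift [-229.1  -39.8  -66.8]
```

Request:
{"name": "move_arm", "arguments": {
  "deltas": "0 -1 0 -28 -5 -8 1;0.5 -3 0 -57 -10 -16 1;1 -5 -1 -86 -15 -25 1;1 -7 -1 -115 -20 -33 1;1.5 -9 -1 -143 -25 -42 1;1.5 -9 -1 -172 -30 -50 1;1.5 -9 -1 -200 -35 -58 1;1.5 -9 -1 -229 -40 -67 1"
}}

```text
clock: 10.65
eef_pos: [475.3, -200.2, 285.6]
eef_rot: [[-0.187, 0.982, -0.005], [0.982, 0.187, 0.012], [0.013, -0.003, -1.0]]
contact_force: [1.1, 0.1, 0.4]
finger_gap: 85.3
gripper_force: 0.0
```

```bash
python3 -c "
from h import *
goal([476,-304,240],11,0)
c=manip.read_camera('wrist');cv2.imwrite('pics/w2.png',c['color']);np.savez('w2.npz',**c)"
```

```text
t 10.65 at [ 475.3 -200.2  285.6] z [-0.005  0.012 -1.   ] y [ 0.982  0.187 -0.003] gap 85.3 F [1.1 0.1 0.4] q [ 30.   9. -16. 108.   2.  64.  25.]
rot [-0.2 -0.7 -0.2] shift [-102.7  -18.6   44.3]
```

View pics/w2.png

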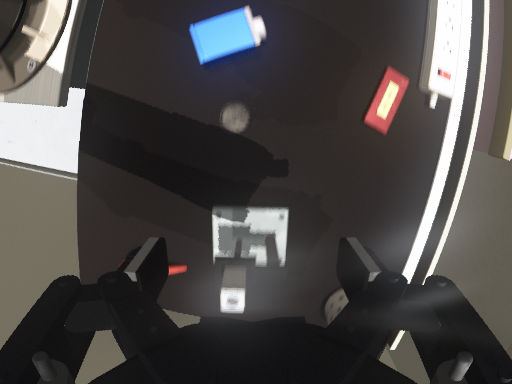

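Wrist view: handle top with its dot at about (232,300), square with the image axes. Refining its position by ray.

```bash
cat >> h.py <<'E'
def wray(c,p):
    v=np.array([p[0]-c["cx"],p[1]-c["cy"]])/c["fx"];r=np.linalg.norm(v)
    d=np.array(c["rotation"])@np.r_[v/r*np.sin(r),np.cos(r)];return np.array(c["eye"]),d
E
python3 - <<'E'
from h import *
c=dict(np.load('w2.npz'))
g=cv2.cvtColor(c["color"],cv2.COLOR_BGR2GRAY)
m,ct=white(c["color"],(212,282,252,320),170)
r=cv2.minAreaRect(ct);print(r,cv2.contourArea(ct))
P=[]
for p in list(cv2.boxPoints(r))+[r[0]]:
    o,d=wray(c,p);P.append((o+d*(170-o[2])/d[2])[:2])
print(np.round(P,1).tolist())
S=manip.read_camera("scene");ms,_=white(S["color"],(235,70,256,97),170,30);M=cv2.moments(ms)
print(tri(wray(c,r[0]),ray(S,(M["m10"]/M["m00"],M["m01"]/M["m00"]))))
e=np.diff(P[:4],axis=0);print(np.linalg.norm(e,axis=1),np.degrees(np.arctan2(e[:,1],e[:,0])))
E
```

```text
((232.0, 299.5), (23.0, 24.0), 90.0) 525.0
[[461.4, -295.0], [483.7, -290.3], [488.6, -317.7], [465.2, -322.8], [474.7, -306.0]]
(array([ 475.09627536, -310.57414157,  163.60261991]), np.float64(0.2498389661336518))
[22.85899629 27.836183   23.92711345] [  11.83400653  -80.03934363 -167.83355726]
```

Request:
{"name": "move_arm", "arguments": {
  "deltas": "0 0 0 -13 -2 3 1;0 -0.7 0 -26 -5 8 1;0 -0.7 0 -39 -7 14 1;0 -0.7 0 -52 -10 20 1;0 -0.7 0 -65 -12 26 1;0 -0.7 0 -78 -14 32 1;0 -0.7 0 -91 -17 38 1;0 -0.7 0 -103 -19 44 1"
}}

```text
clock: 11.42
eef_pos: [475.7, -305.3, 239.9]
eef_rot: [[-0.185, 0.983, -0.003], [0.983, 0.185, -0.001], [-0.0, -0.003, -1.0]]
contact_force: [0.0, -0.1, -0.3]
finger_gap: 85.2
gripper_force: 0.0
```

```bash
python3 -c "
from h import *
goal([475.5,-304,150],11,0)"
```

```text
t 11.42 at [ 475.7 -305.3  239.9] z [-0.003 -0.001 -1.   ] y [ 0.983  0.185 -0.003] gap 85.2 F [ 0.  -0.1 -0.3] q [ 36.  15. -12. 106.   4.  59.  33.]
rot [-0.2  0.  -0.3] shift [ 1.4  0.3 89.9]
```

Request:
{"name": "move_arm", "arguments": {
  "deltas": "0 0 0 0 0 12 1;0 0 -0.3 1 0 25 1;0 0 -0.3 1 0 38 1;0 0 -0.3 1 0 51 1;0 0 -0.3 1 0 64 1;0 0 -0.3 1 0 76 1;0 0 -0.3 1 0 85 1;0 0 -0.3 1 0 90 1"
}}

```text
clock: 12.08
eef_pos: [475.2, -302.6, 149.3]
eef_rot: [[-0.191, 0.982, -0.004], [0.982, 0.191, -0.0], [0.001, -0.004, -1.0]]
contact_force: [0.5, 0.3, 0.0]
finger_gap: 85.4
gripper_force: 0.0
```

Request:
{"name": "move_arm", "arguments": {
  "deltas": "0 0 0 0 0 0 1;0 0 0 0 0 0 0.5;0 0 0 0 0 0 0.3;0 0 0 0 0 0 0.2;0 0 0 0 0 0 0.1;0 0 0 0 0 0 0;0 0 0 0 0 0 0;0 0 0 0 0 0 0",
  "newtons": 35
}}

```text
clock: 12.75
eef_pos: [475.7, -303.0, 151.2]
eef_rot: [[-0.19, 0.982, -0.002], [0.982, 0.19, -0.001], [-0.001, -0.002, -1.0]]
contact_force: [-2.2, 1.0, 5.4]
finger_gap: 23.7
gripper_force: 37.2
```

Request:
{"name": "move_arm", "arguments": {
  "deltas": "0 0 0 0 0 0 0;0 0 0 0 0 0 0;0 0 0 0 0 0 0;0 0 0 0 0 -2 0;0 0 0 0 0 -5 0;0 0 0 0 0 -10 0;0 0 0 0 0 -16 0;0 0 0 0 0 -22 0"
}}

```text
clock: 13.42
eef_pos: [475.6, -302.9, 173.5]
eef_rot: [[-0.191, 0.982, -0.003], [0.982, 0.191, -0.001], [-0.001, -0.003, -1.0]]
contact_force: [0.5, 1.5, -0.7]
finger_gap: 23.3
gripper_force: 36.4
```

Probe is held (gap 23.3). Lift it out.

Request:
{"name": "move_arm", "arguments": {
  "deltas": "0 0 0 0 0 -15 0;0 0 0 0 0 -30 0;0 0 0 0 0 -46 0;0 0 0 0 0 -62 0;0 0 0 0 0 -78 0;0 0 0 0 0 -94 0;0 0 0 0 0 -110 0;0 0 0 0 0 -124 0"
}}

```text
clock: 14.08
eef_pos: [476.0, -302.8, 298.6]
eef_rot: [[-0.191, 0.982, -0.002], [0.982, 0.191, -0.002], [-0.001, -0.002, -1.0]]
contact_force: [0.7, -0.3, -1.9]
finger_gap: 23.7
gripper_force: 36.4
```

```bash
python3 - <<'E'
from h import *
S=manip.read_camera("scene");T=manip.read_camera("top")
np.savez('s3.npz',**S);np.savez('t3.npz',**T)
A=cv2.resize(S["color"][220:280,248:298],(400,480),interpolation=cv2.INTER_NEAREST)
B=cv2.resize(T["color"][165:215,165:215],(400,400),interpolation=cv2.INTER_NEAREST)
print([np.round(x,1).tolist() for x in(onz(T,(185,183),88),onz(S,(272,239),88))])
im=np.zeros((480,800,3),np.uint8);im[:,:400]=A;im[:400,400:]=B;cv2.imwrite("pics/c3.png",im)
E
```

```text
[[492.9, 159.1, 88.0], [479.5, 166.4, 88.0]]
```

View pics/c3.png

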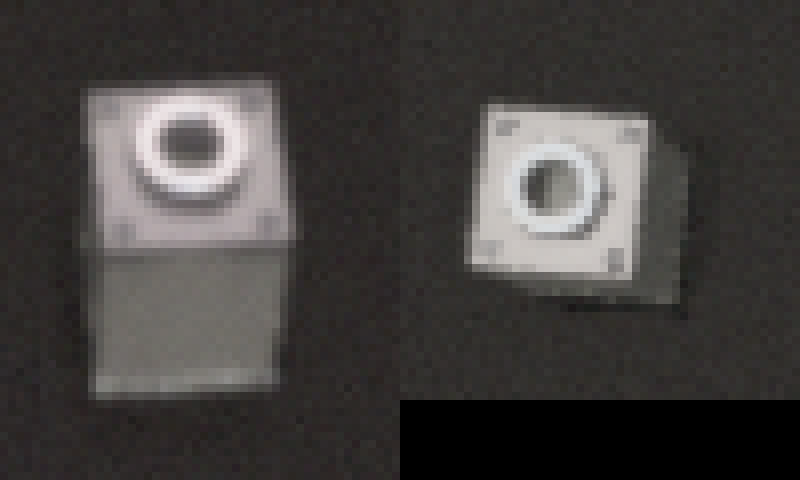

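Close view: upright pot, collar ring centre in scene crop (188,146), in top crop (553,188); the bore is the dark disc inside. Triangulating, plus the lid corners as a check.

```bash
python3 - <<'E'
from h import *
S=dict(np.load('s3.npz'));T=dict(np.load('t3.npz'))
fs=lambda p:(248+p[0]/8-.5,220+p[1]/8-.5);ft=lambda p:(165+(p[0]-400)/8-.5,165+p[1]/8-.5)
for a,b in(((188,146),(553,188)),):
    print("tri",tri(ray(S,fs(a)),ray(T,ft(b))),onz(S,fs(a),88).round(1),onz(T,ft(b),88).round(1))
sc=[(84,90),(273,84),(292,243),(98,247)];tc=[(485,103),(648,120),(634,280),(468,268)]
for f,c,L in((fs,S,sc),(ft,T,tc)):
    P=np.array([onz(c,f(p),76) for p in L]);print(P.round(1)[:,:2].tolist(),P.mean(0).round(1))
# ring by ellipse fit of brightest pixels
for c,box,v in((S,(262,229,281,247),215),(T,(176,180,194,197),215)):
    for v in(195,205,215,225):
        g=cv2.cvtColor(c["color"],cv2.COLOR_BGR2GRAY);x0,y0,x1,y1=box;m=np.zeros_like(g);m[y0:y1,x0:x1]=(g[y0:y1,x0:x1]>v)*255
        ct=max(cv2.findContours(m,cv2.RETR_EXTERNAL,cv2.CHAIN_APPROX_NONE)[0],key=len)
        if len(ct)>=5:
            e=cv2.fitEllipse(ct);print(v,np.round(e[0],2),np.round(e[1],1),onz(c,e[0],88).round(1))
E
```

```text
tri (array([480.74131191, 162.15809917,  86.67227071]), np.float64(0.3163029825243242)) [481.1 163.   88. ] [480.4 161.9  88. ]
[[504.4, 133.2], [452.5, 137.8], [456.9, 189.1], [508.2, 183.7]] [480.5 160.9  76. ]
[[508.7, 187.4], [504.0, 135.9], [453.6, 138.1], [456.6, 190.1]] [480.7 162.9  76. ]
195 [271.42 237.27] [11.1 13.2] [480.  161.9  88. ]
205 [271.31 237.38] [10.6 13.1] [480.3 162.1  88. ]
215 [271.31 237.41] [10.  12.4] [480.3 162.2  88. ]
225 [270.9  237.56] [ 9.1 10.4] [481.2 162.5  88. ]
195 [184.3  188.41] [15.9 17.3] [479.4 160.2  88. ]
205 [183.16 187.91] [10.6 10.9] [480.6 163.1  88. ]
215 [183.17 187.91] [ 9.8 10. ] [480.6 163.   88. ]Traceback (most recent call last):
  File "<stdin>", line 13, in <module>
ValueError: max() iterable argument is empty
```

Request:
{"name": "move_arm", "arguments": {
  "deltas": "0 0 0 12 2 0 0;0 0 0 38 8 0 0;0 0 0 68 14 0 0;0 0 0 100 20 0 0;0 0 0 132 27 0 0;0 0 0 164 33 0 0;0 0 0 196 40 0 0;0 0 0 228 46 0 0"
}}

```text
clock: 14.85
eef_pos: [476.8, -68.1, 295.9]
eef_rot: [[-0.191, 0.982, -0.003], [0.982, 0.191, -0.001], [-0.0, -0.004, -1.0]]
contact_force: [-0.2, -0.5, 0.2]
finger_gap: 23.4
gripper_force: 36.4
```

Request:
{"name": "move_arm", "arguments": {
  "deltas": "0 0 0 32 7 0 0;0 0 0 64 13 0 0;0 0 0 96 20 0 0;0 0 0 126 26 0 0;0 0 0 156 32 0 0;0 0 0 184 38 0 0;0 0 0 208 43 0 0;0 0 0 226 47 0 0"
}}

```text
clock: 15.52
eef_pos: [479.5, 163.3, 295.6]
eef_rot: [[-0.193, 0.981, -0.004], [0.981, 0.193, -0.001], [-0.0, -0.004, -1.0]]
contact_force: [-0.3, -0.3, -2.1]
finger_gap: 23.8
gripper_force: 36.4
```

```bash
python3 -c "
from h import *
goal([480.5,162.4,260],11,0)"
```

```text
t 15.52 at [479.5 163.3 295.6] z [-0.004 -0.001 -1.   ] y [ 0.981  0.193 -0.004] gap 23.8 F [-0.3 -0.3 -2.1] q [  5.   9. -34. 108.   5.  65. -20.]
rot [-0.2  0.   0.1] shift [-1.   0.9 35.6]
```

Request:
{"name": "move_arm", "arguments": {
  "deltas": "0 0 0 0 0 4 0;-0.2 0 0 -1 1 11 0;-0.2 0 0 -1 1 19 0;-0.2 0 0 -1 1 27 0;-0.2 0 0 -1 1 34 0;-0.2 0 0 -1 1 40 0;-0.2 0 0 -1 1 40 0;-0.2 0 0 -1 1 40 0"
}}

```text
clock: 16.18
eef_pos: [481.7, 159.5, 256.0]
eef_rot: [[-0.19, 0.982, 0.0], [0.982, 0.19, -0.0], [-0.0, 0.0, -1.0]]
contact_force: [-0.8, -0.2, -0.4]
finger_gap: 23.8
gripper_force: 36.4
```

```bash
python3 - <<'E'
from h import *
goal([480.5,162.4,170],11,0)
S=manip.read_camera("scene");T=manip.read_camera("top");W=manip.read_camera("wrist")
for n,c in(("s4",S),("t4",T),("w4",W)): np.savez(n+'.npz',**c)
def px(c,P):
    q=np.array(c["rotation"]).T@(np.array(P)-c["eye"]);return q[:2]/q[2]*c["fx"]+[c["cx"],c["cy"]]
for n,c in(("S",S),("T",T)):print(n,px(c,[480.5,162.4,124]).round(1),px(c,[480.5,162.4,220]).round(1))
def wpx(c,P):
    q=np.array(c["rotation"]).T@(np.array(P)-c["eye"]);r=np.hypot(*q[:2]);return q[:2]/r*np.arctan2(r,q[2])*c["fx"]+[c["cx"],c["cy"]]
print("W",wpx(W,[480.5,162.4,124]).round(1),wpx(W,[480.5,162.4,88]).round(1))
def crop(c,p,w,h,W2,H2):
    x,y=int(p[0])-w//2,int(p[1])-h//2;print("origin",x,y);return cv2.resize(c["color"][y:y+h,x:x+w],(W2,H2),interpolation=cv2.INTER_NEAREST)
a=crop(S,px(S,[480.5,162.4,130]),60,90,400,600);
im=np.zeros((600,800,3),np.uint8);im[:,:400]=a
im[:300,400:]=crop(T,px(T,[480.5,162.4,120]),80,60,400,300)
im[300:,400:]=crop(W,wpx(W,[480.5,162.4,105]),80,60,400,300)
cv2.imwrite("pics/c4.png",im)
E
```

```text
t 16.18 at [481.7 159.5 256. ] z [ 0. -0. -1.] y [0.982 0.19  0.   ] gap 23.8 F [-0.8 -0.2 -0.4] q [  4.  11. -33. 111.   7.  60. -21.]
rot [ 0.  0. -0.] shift [ 3.1 -0.6 86. ]
S [272.1 227.7] [274.7 198.3]
T [179.9 185.8] [169.  178.9]
W [251.3 186.3] [251.4 177.6]
origin 242 181
origin 140 156
origin 211 151
```

View pics/c4.png

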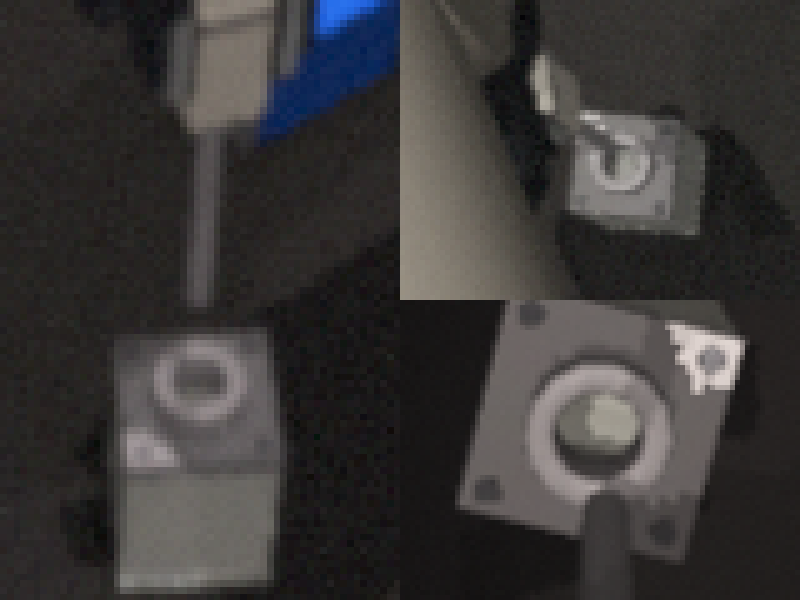

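Hover view: stem tip in the scene crop at (200,303), bore (200,380). In the wrist crop the tip is at (606,484) and the bore at (599,432). Stem hangs straight. Computing the offset.

```bash
python3 - <<'E'
from h import *
S,T,W=[dict(np.load(n+'4.npz')) for n in"stw"]
fs=lambda p:(242+p[0]*.15-.5,181+p[1]*.15-.5);fw=lambda p:(211+(p[0]-400)/5-.5,151+(p[1]-300)/5-.5)
wz=lambda p,z:(lambda o,d:o+d*(z-o[2])/d[2])(*wray(W,p))
print("bore S",onz(S,fs((200,380)),88).round(1),"W",wz(fw((599,432)),88).round(1),tri(ray(S,fs((200,380))),wray(W,fw((599,432))))[0].round(1))
ts,tw=fs((200,303)),fw((606,485))
print("tip S",onz(S,ts,125).round(1),"W",wz(tw,125).round(1),tri(ray(S,ts),wray(W,tw)))
# stem axis in scene: plane through eye; compare x with bore at given y
for p,z in(((208,134),225),((204,218),0),((200.5,295),0)):
    o,d=ray(S,fs(p));t=(161-o[1])/d[1];print((o+d*t).round(1))
E
```

```text
bore S [479.9 162.5  88. ] W [479.3 162.9  88. ] [479.6 162.7  88.1]
tip S [481.1 158.5 125. ] W [481.  161.6 125. ] (array([481.40321827, 162.56473552, 130.18441939]), np.float64(1.44465546386512))
[483.6 161.  211.8]
[482.7 161.  172. ]
[481.8 161.  132.7]
```

Request:
{"name": "move_arm", "arguments": {
  "deltas": "0 0 0 2 0 4 0;0 0 0 4 -0.5 8 0;0 0 0 4 -0.5 12 0;0 0 0 4 -0.5 16 0;0 0 0 4 -0.5 20 0;0 0 0 4 -0.5 20 0;0 0 0 4 -0.5 20 0;0 0 0 4 -0.5 20 0"
}}

```text
clock: 17.0
eef_pos: [480.6, 163.6, 236.4]
eef_rot: [[-0.19, 0.982, 0.001], [0.982, 0.19, -0.0], [-0.0, 0.001, -1.0]]
contact_force: [0.0, -0.5, -0.7]
finger_gap: 23.6
gripper_force: 36.4
```

```bash
python3 - <<'E'
from h import *
goal([480.3,163.4,168],11,0)
S=manip.read_camera("scene");W=manip.read_camera("wrist")
# wrist: stem (dark) columns below tip, ring ellipse; print row profiles
g=cv2.cvtColor(W["color"],cv2.COLOR_BGR2GRAY);np.set_printoptions(linewidth=250)
print(g[160:212:2,232:272])
gs=cv2.cvtColor(S["color"],cv2.COLOR_BGR2GRAY);print(gs[208:250:1,258:286])
E
```

```text
t 17.0 at [480.6 163.6 236.4] z [ 0.001 -0.    -1.   ] y [0.982 0.19  0.001] gap 23.6 F [ 0.  -0.5 -0.7] q [  3.  12. -33. 112.   8.  58. -22.]
rot [ 0.  0. -0.] shift [-0.1 -0.4 68.4]
[[104  94  70 ...  73  71  70]
 [104  99  83 ...  61  67  65]
 [104 103 103 ... 129 162 168]
 ...
 [ 20  23  21 ...  72  58  37]
 [ 22  23  21 ...  67  47  33]
 [ 21  20  21 ...  59  35  32]]
[[40 35 33 ... 35 33 39]
 [35 35 35 ... 37 30 38]
 [32 37 33 ... 34 33 39]
 ...
 [45 62 81 ... 88 59 29]
 [52 62 83 ... 86 60 35]
 [50 62 90 ... 85 60 36]]
```

```bash
python3 - <<'E'
from h import *
S=manip.read_camera("scene");W=manip.read_camera("wrist");np.savez('s5.npz',**S);np.savez('w5.npz',**W)
g=cv2.cvtColor(S["color"],cv2.COLOR_BGR2GRAY)
print("S cols",list(range(260,285)))
for y in range(210,252,2): print(y,*g[y,260:285])
g=cv2.cvtColor(W["color"],cv2.COLOR_BGR2GRAY)
print("W cols 228..274 step1")
for y in range(158,206,2): print(y,*g[y,230:272])
E
```

```text
S cols [260, 261, 262, 263, 264, 265, 266, 267, 268, 269, 270, 271, 272, 273, 274, 275, 276, 277, 278, 279, 280, 281, 282, 283, 284]
210 34 36 31 34 37 39 37 37 41 33 40 51 75 80 79 64 45 35 35 36 35 42 34 37 38
212 38 37 38 32 33 36 35 38 35 37 36 52 71 82 75 56 42 38 35 35 36 38 35 37 37
214 39 39 34 40 37 36 34 37 33 32 41 56 76 80 73 53 36 36 39 38 35 37 36 37 37
216 33 34 40 33 37 37 36 36 32 38 45 61 76 79 73 51 40 33 35 34 32 41 36 35 33
218 38 36 33 33 34 34 38 40 37 36 44 69 81 84 72 45 38 41 36 37 34 30 33 37 38
220 35 39 40 35 41 35 31 40 35 32 45 68 79 84 71 50 39 35 39 35 35 38 37 39 41
222 38 37 36 37 37 38 38 37 39 36 48 70 86 83 63 42 37 36 34 35 40 42 41 39 38
224 34 37 35 37 38 36 37 38 37 42 53 72 82 83 64 38 37 38 33 37 41 42 42 43 39
226 38 39 35 33 36 38 37 37 38 44 56 76 88 79 51 37 38 37 36 37 39 40 41 39 39
228 40 35 35 41 36 37 37 36 36 46 61 78 85 79 49 37 38 31 36 33 32 26 29 33 27
230 42 39 43 42 44 38 43 44 44 50 70 83 86 78 66 51 56 53 51 55 59 53 38 26 30
232 62 59 64 65 75 74 72 82 85 89 86 92 100 105 110 103 97 92 76 74 80 75 50 28 27
234 63 64 66 74
[... 3695 characters left out ...]
71 72 72 71 71 71 72
196 87 100 99 99 100 98 99 98 104 117 136 144 146 147 150 153 149 110 54 57 57 59 58 58 56 52 72 102 115 112 107 103 91 76 72 72 71 72 72 71 72 71
198 80 100 99 100 99 100 97 99 100 96 96 111 129 123 106 108 110 88 55 58 58 59 58 57 56 53 62 90 106 104 94 77 71 73 71 72 72 72 72 71 73 71
200 83 99 99 98 99 98 100 99 94 86 91 98 87 70 78 88 92 75 55 57 58 59 59 57 55 52 56 68 79 77 72 72 71 72 71 72 71 72 72 72 72 68
202 72 71 72 71 72 84 99 93 86 80 72 72 73 72 72 73 67 58 54 57 58 59 59 57 56 51 52 63 71 74 72 71 72 71 71 71 71 71 71 72 72 63
204 30 36 43 50 55 70 91 97 97 88 71 72 71 72 71 72 69 58 54 57 59 59 58 56 53 50 52 63 71 72 72 72 72 65 54 49 56 67 71 71 68 53
```

```bash
python3 - <<'E'
from h import *
S,W=[dict(np.load(n+'5.npz')) for n in"sw"]
wz=lambda p,z:(lambda o,d:o+d*(z-o[2])/d[2])(*wray(W,p))
print("bore S",onz(S,(271.4,237.6),88).round(1),"W",wz((250.8,184.8),88).round(1))
print("tip S",onz(S,(271.7,230.8),105).round(1),"W axis x",wz((251.5,197),105).round(1),"tip sil",wz((251.3,189.5),107).round(1))
def px(c,P):
    q=np.array(c["rotation"]).T@(np.array(P)-c["eye"]);return q[:2]/q[2]*c["fx"]+[c["cx"],c["cy"]]
def wpx(c,P):
    q=np.array(c["rotation"]).T@(np.array(P)-c["eye"]);r=np.hypot(*q[:2]);return q[:2]/r*np.arctan2(r,q[2])*c["fx"]+[c["cx"],c["cy"]]
th=np.linspace(0,2*np.pi,72);ph=np.linspace(0,np.pi/2,12)
cap=lambda x,y,z:[[x+4*np.cos(p)*np.cos(t),y+4*np.cos(p)*np.sin(t),z+4-4*np.sin(p)] for t in th for p in ph]
for y in(160,162,164):
    a=np.array([wpx(W,p) for p in cap(481,y,105)]);b=np.array([px(S,p) for p in cap(481,y,105)])
    print(y,"W top row",a[:,1].min().round(1),"S bottom row",b[:,1].max().round(1))
E
```

```text
bore S [480.2 162.7  88. ] W [479.1 163.6  88. ]
tip S [479.4 157.  105. ] W axis x [481.1 156.8 105. ] tip sil [479.6 164.1 107. ]
160 W top row 190.3 S bottom row 232.9
162 W top row 188.1 S bottom row 233.6
164 W top row 185.9 S bottom row 234.4
```

Request:
{"name": "move_arm", "arguments": {
  "deltas": "0 0 0 0.3 -0.4 2 0;0 0 0 0.6 -0.8 4 0;0 0 0 0.6 -0.8 7 0;0 0 0 0.6 -0.8 10 0;0 0 0 0.6 -0.8 12 0;0 0 0 0.6 -0.8 12 0;0 0 0 0.6 -0.8 12 0;0 0 0 0.6 -0.8 12 0"
}}

```text
clock: 17.87
eef_pos: [479.7, 164.1, 224.4]
eef_rot: [[-0.191, 0.982, 0.001], [0.982, 0.191, -0.0], [-0.0, 0.001, -1.0]]
contact_force: [0.1, 0.0, -2.0]
finger_gap: 23.9
gripper_force: 36.4
```

```bash
python3 - <<'E'
from h import *
goal([480,164,168],11,0)
S=manip.read_camera("scene");W=manip.read_camera("wrist");np.savez('s6.npz',**S);np.savez('w6.npz',**W)
g=cv2.cvtColor(S["color"],cv2.COLOR_BGR2GRAY)
for y in range(224,246): print(y,*g[y,262:282])
g=cv2.cvtColor(W["color"],cv2.COLOR_BGR2GRAY)
print("W 232..")
for y in range(174,206): print(y,*g[y,232:270])
E
```

```text
t 17.87 at [479.7 164.1 224.4] z [ 0.001 -0.    -1.   ] y [0.982 0.191 0.001] gap 23.9 F [ 0.1  0.  -2. ] q [  3.  13. -33. 113.   8.  56. -23.]
rot [ 0.  0. -0.] shift [-0.1  0.2 56.4]
224 32 37 34 37 37 36 37 37 42 65 81 89 80 58 38 36 38 37 39 38
225 38 33 38 34 37 38 38 37 48 68 83 87 82 53 31 39 40 35 30 37
226 35 38 33 34 37 37 37 32 48 70 81 84 73 49 31 32 34 34 35 34
227 38 37 38 34 33 37 37 38 47 66 81 81 66 50 37 40 39 36 39 38
228 36 37 37 28 34 39 34 38 50 71 85 85 65 48 37 35 34 28 33 35
229 37 39 33 36 34 39 38 41 53 72 85 81 63 45 39 34 33 25 32 34
230 44 44 41 43 40 45 40 45 59 73 85 82 67 55 53 49 47 47 49 46
231 51 55 57 56 55 60 63 65 69 77 85 85 79 79 67 63 63 65 66 63
232 61 68 74 76 75 81 88 85 79 82 84 91 97 99 91 84 72 70 77 76
233 68 72 73 78 82 95 102 99 85 82 86 93 117 123 109 99 82 78 85 86
234 66 75 77 82 96 103 104 99 86 82 86 98 123 136 130 114 99 89 94 90
235 73 75 75 90 105 105 98 84 78 81 85 91 105 128 137 126 110 99 98 92
236 76 72 82 100 106 103 89 82 79 80 83 82 83 109 134 137 117 105 100 90
237 72 75 82 111 121 109 85 72 73 73 72 75 76 91 127 135
[... 4311 characters left out ...]
109 109 104 79 56 58 58 61 60 58 56 54 64 93 114 114 113 109 105 102 89 75 72 71 72 72
201 98 98 98 99 98 100 94 90 109 130 125 107 106 108 101 73 55 58 60 59 60 58 55 52 64 94 111 110 110 107 100 88 76 70 72 73 72 72
202 98 97 98 97 94 85 79 72 76 98 110 105 104 108 98 68 55 58 59 60 60 59 56 54 58 88 108 108 108 99 86 74 73 73 72 71 71 73
203 85 85 90 97 89 72 73 71 70 74 85 94 100 105 96 67 56 57 59 59 60 57 56 52 54 84 107 104 98 86 74 71 72 72 72 73 72 72
204 73 71 83 98 88 72 72 71 73 72 73 77 85 94 90 67 53 57 59 59 60 57 56 50 55 76 88 81 83 75 72 72 72 72 72 72 72 72
205 72 72 84 97 88 73 71 71 74 72 72 73 75 78 74 58 53 56 60 59 59 58 54 51 52 68 71 66 72 71 71 71 72 72 72 72 72 73
```

```bash
python3 - <<'E'
from h import *
W=dict(np.load('w6.npz'))
wz=lambda p,z:(lambda o,d:o+d*(z-o[2])/d[2])(*wray(W,p))
def wpx(c,P):
    q=np.array(c["rotation"]).T@(np.array(P)-c["eye"]);r=np.hypot(*q[:2]);return q[:2]/r*np.arctan2(r,q[2])*c["fx"]+[c["cx"],c["cy"]]
print("eye",W["eye"].round(1),"bore",wz((251.6,189.8),88).round(1))
th=np.linspace(0,2*np.pi,72);ph=np.linspace(0,np.pi/2,12)
cap=lambda x,y,z:np.array([wpx(W,[x+4*np.cos(p)*np.cos(t),y+4*np.cos(p)*np.sin(t),z+4-4*np.sin(p)]) for t in th for p in ph])
ring=lambda x,y,r:np.array([wpx(W,[x+r*np.cos(t),y+r*np.sin(t),88]) for t in th])
for y in(160,161,162,163,164): 
    a=cap(480,y,93);o=ring(480,y,15.5);i=ring(480,y,9)
    print(y,"tip top",a[:,1].min().round(1),"ring outer rows",o[:,1].min().round(1),o[:,1].max().round(1),"cols",o[:,0].min().round(1),o[:,0].max().round(1),"inner",i[:,1].min().round(1),i[:,1].max().round(1),i[:,0].min().round(1),i[:,0].max().round(1))
E
```

```text
eye [466.8 230.  348.1] bore [479.3 162.6  88. ]
160 tip top 190.8 ring outer rows 175.9 208.8 cols 234.8 268.9 inner 183.0 202.1 242.0 261.8
161 tip top 189.7 ring outer rows 174.8 207.8 cols 235.0 269.2 inner 181.9 201.1 242.2 262.0
162 tip top 188.6 ring outer rows 173.8 206.8 cols 235.2 269.4 inner 180.9 200.1 242.4 262.2
163 tip top 187.5 ring outer rows 172.7 205.8 cols 235.4 269.6 inner 179.8 199.0 242.6 262.4
164 tip top 186.4 ring outer rows 171.6 204.8 cols 235.6 269.8 inner 178.7 198.0 242.8 262.7
```

Tip about 5 mm above the mouth, under 1 mm off in both views. Lower in two stages.

Request:
{"name": "move_arm", "arguments": {
  "deltas": "0 0 0 0.2 -0.2 2 0;0 0 0 0.3 -0.3 5 0;0 0 0 0.3 -0.3 8 0;0 0 0 0.3 -0.3 11 0;0 0 0 0.3 -0.3 14 0;0 0 0 0.3 -0.3 16 0;0 0 0 0.3 -0.3 16 0;0 0 0 0.3 -0.3 16 0"
}}

```text
clock: 18.63
eef_pos: [479.3, 164.3, 208.2]
eef_rot: [[-0.191, 0.982, 0.001], [0.982, 0.191, -0.0], [-0.0, 0.0, -1.0]]
contact_force: [-0.2, 0.3, -0.8]
finger_gap: 23.8
gripper_force: 36.4
```

```bash
python3 - <<'E'
from h import *
goal([479.5,164.3,168],11,0)
S=manip.read_camera("scene");W=manip.read_camera("wrist")
g=cv2.cvtColor(S["color"],cv2.COLOR_BGR2GRAY)
for y in range(226,246): print(y,*g[y,262:282])
g=cv2.cvtColor(W["color"],cv2.COLOR_BGR2GRAY)
print("W 232..")
for y in range(178,212,2): print(y,*g[y,230:274])
E
```

```text
t 18.63 at [479.3 164.3 208.2] z [ 0.001 -0.    -1.   ] y [0.982 0.191 0.   ] gap 23.8 F [-0.2  0.3 -0.8] q [  3.  14. -33. 114.   9.  54. -24.]
rot [ 0.  0. -0.] shift [ 0.   0.2 40.2]
226 37 35 39 32 39 35 34 36 41 66 77 83 75 55 40 36 40 33 38 34
227 34 34 37 34 34 40 35 41 46 67 80 78 75 50 42 40 38 37 34 36
228 36 34 37 38 37 39 37 37 49 69 79 81 71 51 35 36 36 33 32 28
229 35 35 40 36 37 37 39 40 47 68 81 85 69 45 38 39 37 34 31 26
230 39 37 40 42 44 46 45 47 51 70 86 83 71 58 54 48 47 49 49 43
231 52 56 56 57 61 59 62 63 63 74 84 86 78 72 72 65 59 60 66 58
232 66 67 74 69 71 80 87 87 80 81 85 86 86 92 92 76 66 63 69 71
233 64 68 78 74 83 93 105 101 87 82 83 90 99 111 111 93 79 75 79 87
234 66 75 76 83 93 105 105 99 86 80 87 91 104 127 130 115 97 92 96 89
235 73 76 75 91 102 105 96 86 77 80 86 85 94 124 133 126 109 99 100 92
236 73 76 77 97 106 102 85 78 73 81 87 84 83 107 132 137 122 105 100 92
237 78 72 78 101 102 95 74 70 73 85 86 83 77 95 127 139 123 106 101 92
238 74 72 77 103 111 102 81 74 72 85 85 79 77 87 124 136 126 107 99 94
239 77 74 76 102 121 122 102 87 81 85 84 81
[... 2398 characters left out ...]
37 142 145 133 111 108 98 75 52 50 51 57 58 60 60 59 58 55 54 50 49 52 59 80 104 113 112 111 109 107 93 76 71 71 70 71 72
204 99 97 98 98 89 72 70 85 122 135 120 110 109 107 101 92 78 61 56 57 59 59 56 56 55 53 49 62 84 102 113 116 113 108 108 105 95 79 69 71 71 70 72 72
206 89 98 99 99 89 72 72 72 78 89 101 107 107 107 109 109 92 59 55 57 57 55 54 54 54 52 54 85 113 112 114 112 108 104 99 86 71 71 72 71 71 71 71 70
208 72 83 97 93 79 72 73 72 72 72 73 83 97 104 105 108 91 57 52 56 58 53 54 55 52 52 48 80 109 109 107 106 100 88 75 73 72 71 71 72 71 70 71 72
210 71 84 97 88 71 72 72 72 72 73 72 73 71 70 78 86 84 56 51 52 55 55 54 53 53 52 50 76 101 92 83 77 71 70 72 71 71 71 71 70 70 71 71 71
```

Stem is in the bore with even side gaps: bore edges at columns 241.5 and 262.3, stem centre 251.9. Lower the rest.

Request:
{"name": "move_arm", "arguments": {
  "deltas": "0 0 0 0 0 3 0;0 0 0 0 0 9 0;0 0 0 0 0 15 0;0 0 0 0 0 21 0;0 0 0 0 0 27 0;0 0 0 0 0 33 0;0 0 0 0 0 38 0;0 0 0 0 0 40 0"
}}

```text
clock: 19.4
eef_pos: [479.0, 164.2, 167.3]
eef_rot: [[-0.191, 0.982, -0.0], [0.982, 0.191, -0.001], [-0.001, -0.0, -1.0]]
contact_force: [-0.4, -0.2, -0.7]
finger_gap: 23.8
gripper_force: 36.4
```

Request:
{"name": "move_arm", "arguments": {
  "deltas": "0 0 0 0 0 0 0;0 0 0 0 0 0 0;0 0 0 0 0 0 0;0 0 0 0 0 0 0;0 0 0 0 0 0 0;0 0 0 0 0 0 0;0 0 0 0 0 0 0;0 0 0 0 0 0 0"
}}

```text
clock: 20.07
eef_pos: [479.4, 164.3, 168.4]
eef_rot: [[-0.191, 0.982, 0.001], [0.982, 0.191, -0.0], [-0.0, 0.001, -1.0]]
contact_force: [-0.5, -0.7, -0.8]
finger_gap: 23.7
gripper_force: 36.4
```

```bash
python3 - <<'E'
from h import *
goal([479.5,164.3,168],11,0)
S=manip.read_camera("scene");W=manip.read_camera("wrist")
g=cv2.cvtColor(S["color"],cv2.COLOR_BGR2GRAY)
for y in range(212,246): print(y,*g[y,262:282])
g=cv2.cvtColor(W["color"],cv2.COLOR_BGR2GRAY)
print("W 230..")
for y in range(180,226,2): print(y,*g[y,230:274])
E
```

```text
t 20.07 at [479.4 164.3 168.4] z [ 0.001 -0.    -1.   ] y [0.982 0.191 0.001] gap 23.7 F [-0.5 -0.7 -0.8] q [  2.  17. -32. 116.  12.  50. -26.]
rot [ 0.  0. -0.] shift [-0.   0.1  0.4]
212 24 25 20 23 17 23 27 27 63 102 119 124 121 124 127 132 132 130 125 89
213 22 25 25 25 17 19 25 29 68 109 124 133 131 131 132 130 130 124 112 85
214 14 18 20 12 25 24 30 42 75 117 130 132 130 124 121 114 105 97 92 70
215 23 19 25 27 23 35 45 60 77 109 118 116 112 103 100 91 93 96 92 69
216 24 25 18 22 25 43 64 77 67 83 95 97 94 95 103 101 107 110 105 70
217 25 11 22 21 32 51 78 82 67 80 95 103 108 109 110 113 116 116 106 68
218 15 27 22 18 37 62 83 81 73 102 112 113 117 117 116 116 117 118 108 69
219 24 19 21 25 37 64 81 79 77 105 118 120 117 115 118 117 114 113 104 66
220 30 26 21 29 37 67 83 79 77 104 116 119 117 115 118 118 118 114 104 68
221 31 24 26 26 40 66 80 81 73 106 117 117 117 114 116 116 118 115 97 66
222 35 31 24 28 44 71 83 80 78 103 111 117 113 115 117 117 115 114 93 60
223 35 28 26 28 51 73 83 80 80 107 116 116 118 116 115 116 118 116 91 58
224 38 30 30 35 54 70 81 78 83 108 116 119
[... 4232 characters left out ...]
 93 116 119 118 118 119 119 113 89 57 55 57 56 53 54 58 59 62 61 61 60 60 59 56 54 55 57 57 58 61 82 112 124 123 122 121 119 113 91 76 79
218 78 80 79 88 109 116 117 118 122 122 120 113 98 71 60 58 56 55 57 59 59 61 61 62 59 59 56 55 57 59 63 80 109 123 126 124 123 123 120 116 95 77 80 79
220 80 81 83 85 91 98 98 98 101 100 99 100 99 96 85 82 81 80 82 80 82 81 82 81 81 82 80 79 78 81 83 93 99 98 99 97 97 96 96 92 86 82 80 79
222 78 82 88 92 95 96 95 95 95 92 89 92 94 87 85 85 87 86 86 86 86 87 86 88 85 87 87 86 86 87 87 86 87 86 87 88 86 86 86 86 85 84 82 81
224 79 81 89 93 95 94 95 95 92 86 86 86 87 87 87 87 86 86 86 86 86 85 88 87 88 86 87 87 87 87 88 86 87 86 87 86 88 86 86 87 85 84 82 77
```

Stem centred in the bore (columns 240.3 to 263.5, stem centre 251.8), forces near zero, tip at about 37 mm. Handing in.

```bash
python3 -c "
from bench import manip
print(manip.finish_job())"
```

```text
the job is handed in; nothing more can be done
None
```

The job is handed in, no verdict returned: the pot stands upright and released, and the gripper holds the probe upright in the collar, about 0.5–1 mm off centre by my measurements, its tip about 37 mm above the pot's underside (worked out from the arm's height, as the tip can't be seen inside the pot).

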